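Turn the model plinth over in the slide-jaw vise

TASK

The wooden plinth stands loose on its narrow edge in the blue slide-jaw vise; it must be reclamped with its pale broad face upward. Slide the jaw open, roll the plinth over onto its dark broad face on the vise bed without lifting it out of the vise, then slide the jaw up again until the plinth sits snug between both jaws with no gap, pushing the jaw home firmly but gently, and let go. Leave the glue bottle, silver railway coach and tape roll where they are.

Things in the scene. Friction and masses are not known exactly. Their poses are not given: they have to be found in the camera images.
- vise: blue model-maker's vise fixed on the table, base 110 (x) x 270 (y) mm. Origin: table level (z=0); the base spans y -144..+126 mm. Its sliding jaw, with an upright orange tab, moves along its y axis; the fixed jaw stands at the +y end. The cork bed's top is at z=30 mm.
- fixed_jaw (a point): middle of the top of the blue fixed jaw (vise x=0, y=113, z=58 mm), a block 100 x 22 mm. It carries a pale face plate on two steel pins, 24 mm tall, that was set by hand 0 to 24 mm forward: the clamping face lies anywhere from vise y=+100 to y=+76 mm. It is stiff; its setting is not reported.
- jaw (a joint): travel of the sliding jaw (m), 0 to 0.124, grows as it opens towards the vise's -y; it drags with about 3 N and stays where it is left. Its clamping face lies at vise y = 54 mm - this value.
- jaw_tab (a point): centre of the top of the sliding jaw's upright orange tab, at vise z=108 mm. The tab is 45 mm (vise x) x 16 mm (vise y) and rises from z=45 mm to 108 mm; it can be pushed or gripped. The jaw's clamping face is 50 mm from this point towards the fixed jaw (vise +y); the jaw plate is 20 mm thick behind that face, 100 mm wide, top at z=58.5 mm; the low carriage ends 15 mm behind the tab's middle.
- jaw_face (a point): centre of the sliding jaw's clamping face (pale wooden liner, 92 x 22 mm), vise z=44.5 mm; axes as the vise's
- plinth: loose dark-wood model plinth with a brass line, 120 (x) x 46 (y) x 76 (z) mm, about 0.3 kg. Origin at its centre. Its +y broad face (120 x 76 mm) is the pale wooden one with four small dark dots; at the start it stands loose between the slack jaws with that face towards the fixed jaw and the plinth's z points up, x along the vise's x.
- glue_bottle: upright white glue bottle, 38 mm wide, 72 mm tall, origin at the centre of its base; leave it alone
- coach_silver: silver miniature railway coach, 18 x 100 x 22 mm, long axis y, origin on its underside; leave it alone
- tape_roll: roll of masking tape lying flat, 100 mm across, 25 mm high, origin at the centre of its underside; leave it alone
Things that resemble listed ones, but are neither listed nor needed, are in the scene too. Several things have the shape of the plinth; the one meant has the colours described above.

How it is judged:
On the way, in this order (a step that is already met when the one before it is completed fails the run):
1. the plinth lies flat on the vise bed, pale face up, between the opened jaws (angle between plinth's own y axis and vertical below 0.06 rad and z of plinth in the frame of vise below 0.057 m and value of joint jaw above 0.06 m), for 0.2 s.
2. the jaw is pressed home against the plinth with more than 8 N (more than it takes to slide the plinth along the bed), the plinth stopped by the fixed jaw (angle between plinth's own y axis and vertical below 0.06 rad and contact force between jaw and plinth above 8 N and linear speed of plinth below 0.006 m/s and y of plinth in the frame of jaw_face between 0.0355 and 0.0396 m), for 0.1 s.
At the end, for the whole second after the job is handed in: the plinth lies at rest flat on the vise bed, pale broad face up (within 0.05 rad), square to the jaws (0.05 rad) and within 30 mm of their middle, with the sliding jaw bearing on it (no gap, over 0.8 N left), having been pushed home against the fixed jaw; nothing held (angle between plinth's own y axis and vertical below 0.05 rad and angle between the x axis of plinth and the x axis of vise, either way round below 0.05 rad and y of plinth in the frame of jaw_face between 0.0355 and 0.0396 m and y of plinth in the frame of vise between 0.034 and 0.0645 m and z of plinth in the frame of vise between 0.049 and 0.056 m and x of plinth in the frame of vise between -0.03 and 0.03 m and contact force between jaw and plinth above 0.8 N and linear speed of plinth below 0.01 m/s and velocity of joint jaw between -0.005 and 0.005 m/s); the robot touches nothing.
It fails at once if the plinth is lifted out of the vise (its centre more than 70 mm above the bed) (height (world z) of plinth above 0.1 m).
It fails at once if the plinth is crushed by the jaw (over 35 N) (contact force between jaw and plinth above 35 N).
It fails at once if the glue bottle is shifted more than 20 mm (distance of glue_bottle from where it was at the start of the episode above 0.02 m).
It fails at once if the coach silver is shifted more than 20 mm (distance of coach_silver from where it was at the start of the episode above 0.02 m).
It fails at once if the tape roll is shifted more than 20 mm (distance of tape_roll from where it was at the start of the episode above 0.02 m).
It also fails if it takes over 64 s, if anything falls off the work surface, if the arm or the gripper's body presses on something with over 40 N, if the wrist force passes 120 N, or if a joint passes its speed limit or range.

ROBOT

A 6-joint arm with a two-finger parallel gripper is mounted at the origin on a cart in front of the work surface, level with it; the furniture and walls round the work are solid. World frame = base frame: x ahead of the robot, y to its left, z up, the work surface at z = 0. Lengths are in m, angles in rad, forces in N, time in s.
With the tool pointing down it reaches from about 0.275 to 0.825 m from the base axis. Payload 4.9 kg.
Tool frame: the origin (TCP) lies on the centre line of the jaws, within the pads' length; the fingertips stand 14 mm ahead of it and the grasp point (between the pads) lies 5 mm behind it; z points along the fingers, y is the line along which they close (so a half turn about z gives the same grasp; the last joint's range is limited). The gripper opens to 85 mm and grips with 20 to 120 N. Pads are 22 mm wide; open, the fingers measure 114 mm over their backs; the gripper's body (76 mm by 85 mm) begins 54 mm behind the grasp point. The pads swing forward as they close: fully open they stand 13 mm farther back than shut.
Start: joints at [-1.458, 0.326, -0.193, 1.052, 0, 1.437], TCP at [0.134, -0.533, 0.245] pointing down, gripper open.
Joint ranges: [-2.65, 2.65], [-0.97, 1.79], [-1.3, 1.35], [-1.93, 2.1], [-1.47, 1.37], [-3.14, 3.14]. Speed limits (rad/s): [2.57, 2.57, 3.14, 3.14, 3.14, 3.14].

INTERFACE

Orientations are given as a unit quaternion [w, x, y, z].
In Python, from workcell import read_state, snapshot, camera_params, sign_off gives the robot as it stands.
- The arm moves only by the tool jog_arm, never from a script. Its argument "deltas" is a list of rows, each a list of 4 numbers: the shift along the tool's x, y, z in cm, then the turn about the tool's z in rad. In form: [[dx, dy, dz, twist], ...]. A call has exactly 5 rows; each row shifts and turns the commanded pose from where the row before left it, along the tool's axes as they then stand; what a row does not reach is not made up. A row lasts 1/8 s, in which the tool goes at most 62.5 mm and 10.7 degrees, less where a joint would pass 70% of its speed; a pose out of reach is approached as far as the arm can. A call is refused whole if a number of a shift passes 6.25 or a number of a turn 0.188, either way. A call with a gripper value outside its range is refused whole. "hand" is the finger opening in cm, from 0 to 8.54, set as the call begins (left out, the last holds). The fingers move at their own pace and stop on an object; "force" is the grip in N (left out, the last holds). Time passes only in rows, so rows that do not move let the fingers close, or fill a call up. It gives the time, the measured TCP pose, the force, the opening and the grip force at its end, in the units of the state.
- read_state(): the state, without advancing time (a new reading comes with each control period).
- snapshot(name): name is "scene" or "top" or "wrist"; returns the picture (384x512x3 uint8, red, green, blue); there is no depth.
- camera_params(name): a dict with "fovy" (degrees; the focal length in pixels is half the picture's height over the tangent of half this angle, whatever the lens; pixels are square), "cx", "cy" (the principal point, pixels), "R" (3x3) and "t" (3): a world point X has camera coordinates R X + t. Camera axes: x right, y down, z forward; pixel columns grow to the right and rows downward; lengths in m; the calibration is good to about 2 mm. The wrist camera is an equidistant fisheye: a pixel r from the principal point sees the ray r / f radians off the axis. A picture is of the moment at which its call begins: read the wrist's pose just before it. camera_params takes no time and is no camera call; for the wrist camera it gives the pose at the moment of the call.
- sign_off(): hands the job in; it is judged then, once.
The state is a dict: "time": time; "q": joint angles; "qvel": joint speeds; "effort": joint torques, N m; "ee_pos": TCP position; "orientation": TCP orientation; "ft_force": force on the tool from outside, world axes, zero at the start; "wrist_torque": the same for the moment, N m; "opening": finger opening in m; "grasp_force": force on a finger pad.
Only numpy, scipy, OpenCV 4.12 (cv2) and the standard library are available. Lean on these libraries where they do the work, as an engineer would, in place of code of your own. Each camera call takes 0.05 s, during which the arm holds its last target. There are 200 camera calls.

## Working session

There is one attempt and no reset: what is moved stays moved. The work goes in short steps, Python scripts to look and compute and a tool call to move; the robot and the scene stay as the last step left them, time stands still between calls to the robot, and variables do not carry over. Pictures are saved under pics/ and viewed, at most 14 in all, crops included, and the job is handed in when it is done.

Besides the shell and the picture viewer there is one more tool, called after ">>>" as a command line: name --pt "numbers of a row" for each row, then --argument value for the rest. jog_arm: Moves the arm, as the interface text tells. Its arguments: {"type":"object","properties":{"deltas":{"type":"array","items":{"type":"array","items":{"type":"number"}}},"hand":{"type":"number"},"force":{"type":"number"}},"required":["deltas"]}

```bash
mkdir -p pics
cat > h.py <<'E'
import numpy as np,cv2
from workcell import *
def save(name,fn,scale=1.5,crop=None):
    p=camera_params(name); im=snapshot(name)[:,:,::-1]
    np.savez('pics/'+fn+'.npz',im=im,**{k:np.array(p[k]) for k in p if k in('fovy','cx','cy','R','t')})
    if crop: im=im[crop[1]:crop[3],crop[0]:crop[2]]
    cv2.imwrite('pics/'+fn+'.png',cv2.resize(im,None,fx=scale,fy=scale,interpolation=cv2.INTER_CUBIC))
def crop(fn,out,c,scale):
    im=np.load('pics/'+fn+'.npz')['im'][c[1]:c[3],c[0]:c[2]]
    cv2.imwrite('pics/'+out+'.png',cv2.resize(im,None,fx=scale,fy=scale,interpolation=cv2.INTER_CUBIC))
def ray(fn,u,v):
    d=np.load('pics/'+fn+'.npz'); f=192/np.tan(np.radians(d['fovy'])/2)
    x,y=(u-d['cx'])/f,(v-d['cy'])/f
    if 'wrist' in fn:
        r=np.hypot(x,y); c=np.array([x/r*np.sin(r),y/r*np.sin(r),np.cos(r)])
    else: c=np.array([x,y,1.])
    R=d['R'];t=d['t']
    return -R.T@t, R.T@(c/np.linalg.norm(c))
def atz(fn,u,v,z):
    o,d=ray(fn,u,v); return o+d*(z-o[2])/d[2]
def tri(*obs):
    A=0;b=0
    for fn,u,v in obs:
        o,d=ray(fn,u,v); P=np.eye(3)-np.outer(d,d); A=A+P; b=b+P@o
    X=np.linalg.solve(A,b); return X,[float(np.linalg.norm((np.eye(3)-np.outer(d,d))@(X-o))) for o,d in [ray(*q) for q in obs]]
def proj(fn,X):
    d=np.load('pics/'+fn+'.npz'); f=192/np.tan(np.radians(d['fovy'])/2)
    c=d['R']@np.array(X)+d['t']
    if 'wrist' in fn:
        r=np.hypot(c[0],c[1]);th=np.arctan2(r,c[2]); return d['cx']+f*th*c[0]/r,d['cy']+f*th*c[1]/r
    return d['cx']+f*c[0]/c[2],d['cy']+f*c[1]/c[2]
E
python3 - <<'E'
from h import *
np.set_printoptions(precision=4,suppress=True)
save('top','top0');save('scene','scene0')
s=read_state();print(s)
for n in('top','scene','wrist'):
    p=camera_params(n);print(n,p['fovy'],-np.array(p['R']).T@p['t'])
E
```

```text
{'time': 0.1, 'q': array([-1.4582,  0.3269, -0.1935,  1.052 , -0.    ,  1.4366]), 'qvel': array([-0.0007, -0.0021,  0.0034, -0.0005,  0.0002, -0.0023]), 'effort': array([  0.0004, -44.424 ,  26.3038,   0.0079,  -0.0001,   0.    ]), 'ee_pos': array([ 0.1343, -0.5328,  0.2446]), 'orientation': array([-0.0008,  0.9924,  0.1231, -0.    ]), 'ft_force': array([-0.5444,  0.0745, -0.5018]), 'wrist_torque': array([ 0.029 , -0.0422,  0.022 ]), 'grasp_force': 0.0, 'opening': 0.0853913497909605}
top 49.40755289433817 [0.3224 0.0513 1.1201]
scene 46.93490487444182 [0.075  0.7126 0.7502]
wrist 65.70646984690485 [ 0.2115 -0.5139  0.3724]
```

View pics/top0.png

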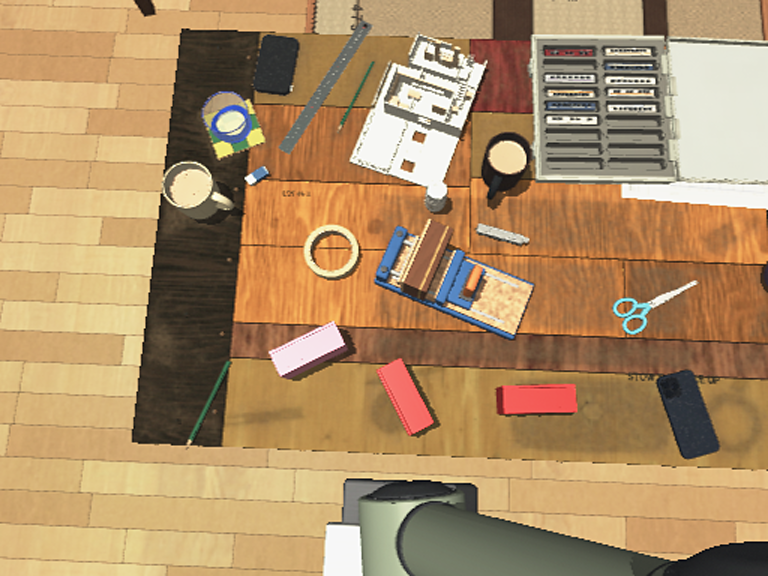

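View pics/scene0.png

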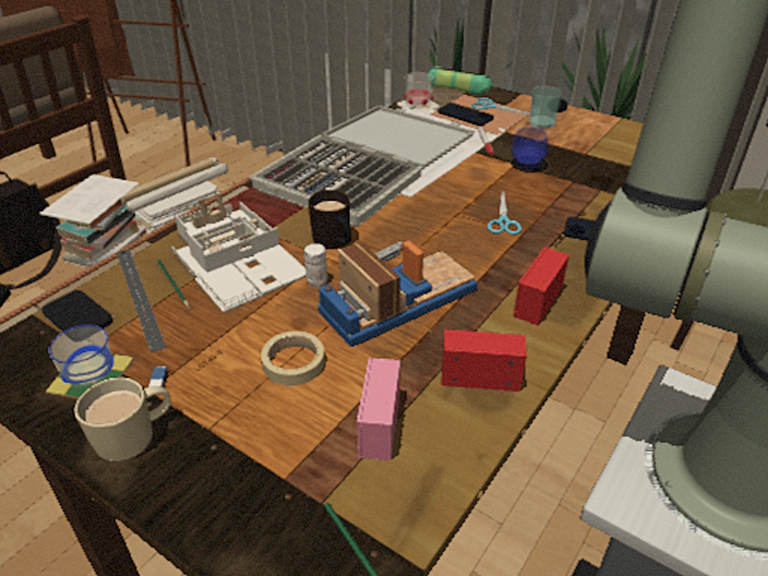

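The vise is in the middle of the top view. Its fixed jaw is at about (392,255), the plinth at (428,257) and the tab at (473,281), in 1.5x pixels. In the scene view the vise is at about (395,295). I'll enlarge both.

Run:
```python
from h import *
crop('top0','top0c',(240,110,370,235),5-.2)
crop('scene0','scene0c',(200,145,330,235),6)
```

```text
(no output)
```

View pics/top0c.png

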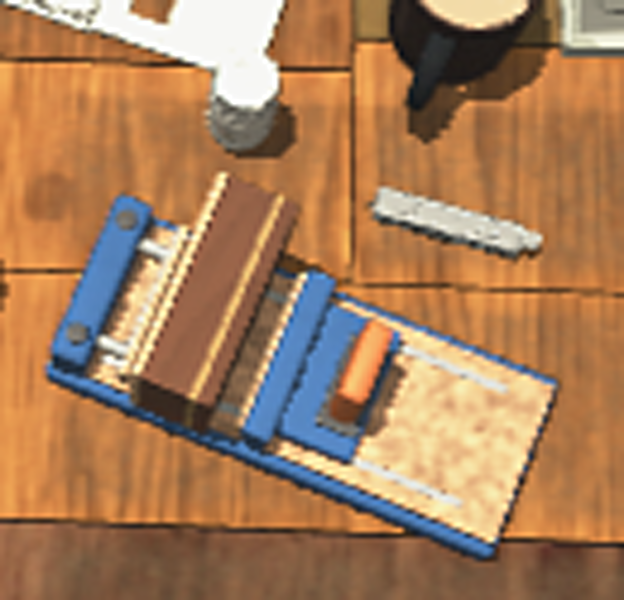

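View pics/scene0c.png

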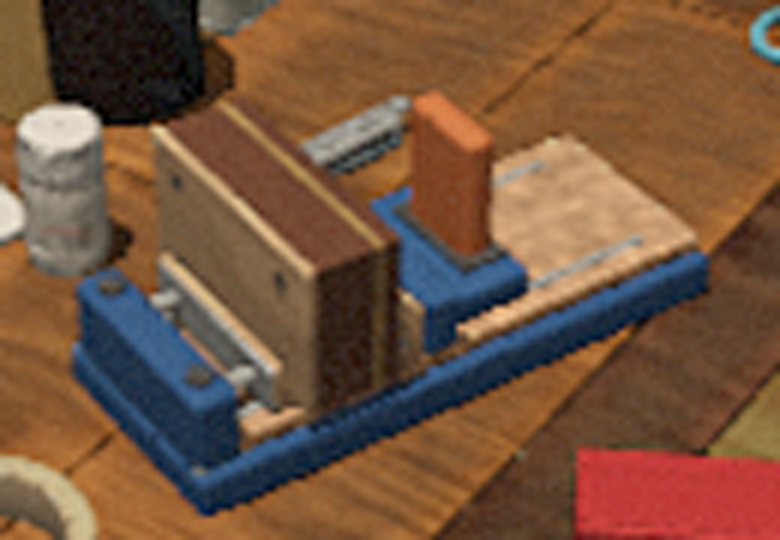

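```bash
cat > fit.py <<'E'
from h import *
from scipy.optimize import least_squares
T=lambda u,v:('top0',u/4.8+240,v/4.8+110)
S=lambda u,v:('scene0',u/6+200,v/6+145)
# (body, local pt, obs)
F=[('v',(50,124,58),T(120,197)),('v',(50,102,58),T(152,205)),('v',(-50,124,58),T(53,355)),('v',(-50,102,58),T(82,366)),
('v',(50,124,58),S(80,285)),('v',(50,102,58),S(115,268)),('v',(-50,124,58),S(207,405)),('v',(-50,102,58),S(238,388)),('v',(-55,126,0),S(208,512)),
('t',(22.5,8,108),T(370,318)),('t',(22.5,-8,108),T(396,330)),('t',(-22.5,8,108),T(336,398)),('t',(-22.5,-8,108),T(362,405)),
('t',(22.5,8,108),S(412,100)),('t',(22.5,-8,108),S(437,92)),('t',(-22.5,8,108),S(467,143)),('t',(-22.5,-8,108),S(492,130)),
('t',(50,50,58.5),T(308,272)),('t',(50,30,58.5),T(335,280)),('t',(-50,50,58.5),T(245,436)),('t',(-50,30,58.5),T(270,446)),
('p',(60,23,106),T(225,173)),('p',(60,-23,106),T(300,207)),('p',(-60,23,106),T(133,372)),('p',(-60,-23,106),T(207,402)),
('p',(60,23,106),S(155,127)),('p',(60,-23,106),S(225,98)),('p',(-60,23,106),S(318,272)),('p',(-60,-23,106),S(398,238))]
def w(P,x):
    c,s=np.cos(x[2]),np.sin(x[2]);return np.array([x[0]+c*P[0]-s*P[1],x[1]+s*P[0]+c*P[1],P[2]])
def res(x):
    r=[]
    for b,P,o in F:
        P=np.array(P,float)/1000
        if b=='t':P[1]+=x[3]
        if b=='p':
            P=w(P,x[4:7])
        r+=list(np.array(proj(o[0],w(P,x)))-o[1:])
    return r
if __name__=='__main__':
    best=min((least_squares(res,[.45,.07,a,0,0,.04,0],loss='soft_l1') for a in(-.5,.5,-1)),key=lambda s:s.cost)
    x=best.x;np.save('fit.npy',x);np.set_printoptions(precision=4,suppress=True);print(x,best.cost)
    print(np.array(res(x)).reshape(-1,2).round(1).tolist())
    a=tri(F[9][2],F[13][2]);print('tab corner',a,'plinth',tri(F[21][2],F[25][2]),tri(F[24][2],F[28][2]))
E
python3 fit.py
```

```text
[ 0.5758 -0.0402 -0.3585 -0.037   0.0072  0.0506 -0.0173] 22.84988008297993
[[-0.7, -1.4], [0.3, 0.0], [-1.6, -0.6], [0.1, 0.3], [-0.2, -0.7], [1.4, -0.9], [-0.3, 0.8], [2.3, 0.2], [0.6, 2.2], [-0.5, -0.4], [0.1, -0.4], [0.0, -0.8], [0.6, 0.2], [0.4, -0.6], [1.3, -1.3], [1.7, 0.6], [2.7, 0.7], [-1.0, -1.4], [0.4, -0.3], [-2.2, -1.3], [-0.2, -0.4], [-1.1, -0.9], [-0.1, -0.9], [-0.9, -0.2], [0.6, 0.8], [0.2, 0.1], [4.0, -0.7], [-1.2, 0.4], [1.6, -0.5]]
tab corner (array([ 0.5875, -0.0764,  0.1049]), [0.0009376384082897778, 0.0009376384082898049]) plinth (array([0.6648, 0.0019, 0.1043]), [0.0019209750931613954, 0.0019209750931613277]) (array([0.539 , 0.007 , 0.1041]), [0.00045630729806035437, 0.00045630729806032364])
```

```bash
cat >> h.py <<'E'
def rows(tgt,yaw,n):
    "n rows from current pose to tgt/yaw, shift in axes before the row's twist"
    s=read_state();p=np.array(s['ee_pos']);q=s['orientation'];a=2*np.arctan2(q[2],q[1])
    d=(np.array(tgt)-p)/n; da=(yaw-a+np.pi/1)%(2*np.pi)-np.pi if n==1 else None
    t=(yaw-a)/n
    for i in range(n):
        X=np.array([np.cos(a),np.sin(a),0]);Y=np.array([np.sin(a),-np.cos(a),0])
        print([round(float(v),2) for v in(100*d@X,100*d@Y,-100*d[2])]+[round(float(-t),3)]);a+=t
def vis(x,y,z):
    f=np.load('fit.npy');c,s=np.cos(f[2]),np.sin(f[2]);return np.array([f[0]+c*x-s*y,f[1]+s*x+c*y,z])
YAW=np.pi-.3585
E
python3 -c "
from h import *
rows(vis(0,-.037,.22),YAW,15)"
```

```text
[3.52, -2.26, 0.16, -0.169]
[3.85, -1.64, 0.16, -0.169]
[4.07, -0.97, 0.16, -0.169]
[4.17, -0.27, 0.16, -0.169]
[4.16, 0.44, 0.16, -0.169]
[4.03, 1.13, 0.16, -0.169]
[3.78, 1.79, 0.16, -0.169]
[3.42, 2.4, 0.16, -0.169]
[2.97, 2.94, 0.16, -0.169]
[2.43, 3.4, 0.16, -0.169]
[1.83, 3.76, 0.16, -0.169]
[1.17, 4.02, 0.16, -0.169]
[0.47, 4.15, 0.16, -0.169]
[-0.23, 4.18, 0.16, -0.169]
[-0.93, 4.08, 0.16, -0.169]
```

>>> jog_arm --pt "3.5 -2.3 0 -0.169" --pt "3.9 -1.6 0 -0.169" --pt "4.1 -1.0 0 -0.169" --pt "4.2 -0.3 0 -0.169" --pt "4.2 0.4 0 -0.169" --hand 4

```text
time: 0.72
ee_pos: [0.2783, -0.3778, 0.245]
orientation: [-0.0, 0.853, 0.521, 0.0]
ft_force: [0.9, -0.5, 0.4]
opening: 0.0398
grasp_force: 0.0
```

>>> jog_arm --pt "4.0 1.1 0 -0.169" --pt "3.8 1.8 0 -0.169" --pt "3.4 2.4 0 -0.169" --pt "3.0 2.9 0 -0.169" --pt "2.4 3.4 0 -0.169"

```text
time: 1.35
ee_pos: [0.4206, -0.2255, 0.245]
orientation: [-0.0, 0.564, 0.826, -0.0]
ft_force: [0.2, -0.1, -0.0]
opening: 0.04
grasp_force: 0.0
```

>>> jog_arm --pt "1.8 3.8 0 -0.169" --pt "1.2 4.0 0 -0.169" --pt "0.5 4.2 0 -0.169" --pt "-0.2 4.2 0 -0.169" --pt "-0.9 4.1 0 -0.169"

```text
time: 1.98
ee_pos: [0.5636, -0.0716, 0.2449]
orientation: [-0.0, 0.176, 0.984, -0.0]
ft_force: [-0.7, -0.9, 0.2]
opening: 0.0404
grasp_force: 0.0
```

>>> jog_arm --pt "0 0 0 0" --pt "0 0 0 0" --pt "0 0 0 0" --pt "0 0 0 0" --pt "0 0 0 0"

```text
time: 2.6
ee_pos: [0.5628, -0.0734, 0.2455]
orientation: [0.0, 0.18, 0.984, -0.0]
ft_force: [-0.9, -0.1, -0.4]
opening: 0.04
grasp_force: 0.0
```

```bash
python3 -c "
from h import *
s=read_state();print(s['time'],s['q'],s['ee_pos'],s['ft_force'],vis(0,-.037,.22))
rows(vis(0,-.037,.22),YAW,1)
save('wrist','wrist1')"
```

```text
2.6 [-2.59758325e-01  3.58434347e-01 -1.45311124e-01  1.06682020e+00
 -9.81328182e-06  1.01203319e-01] [ 0.56281314 -0.07342289  0.24546102] [-0.87349253 -0.06646364 -0.43368881] [ 0.56283649 -0.07479917  0.22      ]
[-0.05, -0.13, 2.55, -0.002]
```

View pics/wrist1.png

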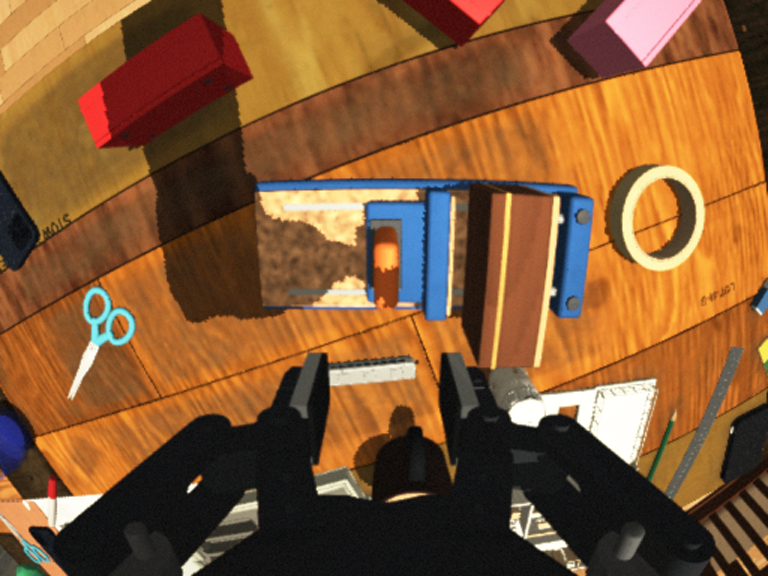

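Run:
```python
from h import *
f=np.load('fit.npy')
for n,pts in dict(tab=[(a,-.037+b,.108) for a in(.0225,-.0225) for b in(.008,-.008)],fj=[(a,b,.058) for a in(.05,-.05) for b in(.124,.102)],jaw=[(a,b,.0585) for a in(.05,-.05) for b in(.013,-.007)],base=[(a,-.144,.03) for a in(.055,-.055)],pl=[(a,.0506+b,.106) for a in(.067,-.053) for b in(.023,-.023)]).items():
    print(n,[tuple(int(round(1.5*v)) for v in proj('wrist1',vis(*p))) for p in pts])
crop('wrist1','wrist1c',(165,115,405,255),3.3)
```

```text
tab [(395, 310), (370, 310), (395, 241), (369, 241)]
fj [(580, 318), (556, 318), (594, 195), (569, 193)]
jaw [(448, 320), (422, 320), (453, 189), (425, 188)]
base [(257, 312), (247, 182)]
pl [(539, 366), (476, 369), (558, 195), (488, 192)]
```

View pics/wrist1c.png

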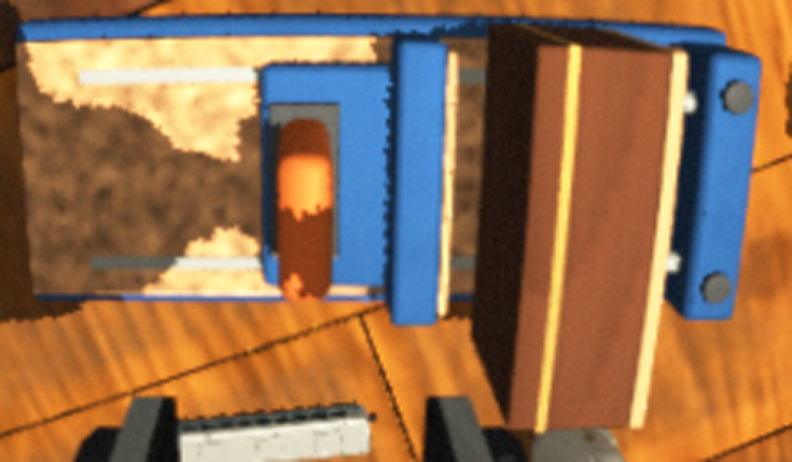

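The tab's top spans columns 374–398 and rows 241–308, in 1.5x pixels. That is about 2 px from the fit's projection. The jaw, fixed jaw and plinth also agree within 1–3 px (about 2 mm). Next I'll descend over the tab and grip it.

>>> jog_arm --pt "0 0 4 0" --pt "0 0 4 0" --pt "0 0 4 0" --pt "0 0 3 0" --pt "0 0 0.4 0" --hand 4

```text
time: 3.28
ee_pos: [0.5612, -0.0725, 0.0893]
orientation: [-0.002, 0.179, 0.984, 0.0]
ft_force: [-0.2, -0.1, 0.7]
opening: 0.0399
grasp_force: 0.0
```

>>> jog_arm --pt "0 0 0 0" --pt "0 0 0 0" --pt "0 0 0 0" --pt "0 0 0 0" --pt "0 0 0 0" --hand 0.5 --force 20

```text
time: 3.9
ee_pos: [0.564, -0.0731, 0.0926]
orientation: [0.001, 0.179, 0.984, -0.0]
ft_force: [-0.1, 0.4, 6.1]
opening: 0.0156
grasp_force: 25.0
```

>>> jog_arm --pt "0 -1 0 0" --pt "0 -2 0 0" --pt "0 -2 0 0" --pt "0 -2 0 0" --pt "0 -1 0 0"

```text
time: 4.53
ee_pos: [0.5357, -0.1481, 0.0926]
orientation: [0.001, 0.179, 0.984, 0.001]
ft_force: [0.4, 4.0, 5.9]
opening: 0.0157
grasp_force: 25.0
```

>>> jog_arm --pt "0 0 0 0" --pt "0 0 0 0" --pt "0 0 0 0" --pt "0 0 0 0" --pt "0 0 0 0" --hand 4

```text
time: 5.15
ee_pos: [0.5349, -0.1475, 0.0912]
orientation: [-0.0, 0.179, 0.984, 0.0]
ft_force: [0.2, 0.3, -0.0]
opening: 0.0399
grasp_force: 0.0
```

```bash
python3 -c "
from h import *
rows(vis(0.007,.10,.20),YAW,1)"
```

```text
[-0.75, 21.49, -10.88, -0.001]
```

>>> jog_arm --pt "0 0 -5 0" --pt "0 0 -5 0" --pt "0 0 -2 0" --pt "0 4 0 0" --pt "0 4 0 0" --hand 7.5

```text
time: 5.78
ee_pos: [0.5635, -0.0724, 0.2119]
orientation: [0.001, 0.18, 0.984, -0.0]
ft_force: [0.3, -0.2, 0.2]
opening: 0.0749
grasp_force: 0.0
```

Next, 13.5 cm more along y with −0.7 in x, then a quarter turn.

>>> jog_arm --pt "-0.7 5 0 0" --pt "0 5 0 0" --pt "0 3.5 0 0" --pt "0 0 0 0.175" --pt "0 0 0 0.175"

```text
time: 6.4
ee_pos: [0.6171, 0.052, 0.211]
orientation: [-0.0, 0.349, 0.937, -0.0]
ft_force: [-0.5, 0.6, -0.1]
opening: 0.0749
grasp_force: 0.0
```

>>> jog_arm --pt "0 0 0 0.175" --pt "0 0 0 0.175" --pt "0 0 0 0.175" --pt "0 0 0 0.175" --pt "0 0 0 0.175"

```text
time: 7.02
ee_pos: [0.617, 0.0511, 0.2111]
orientation: [-0.0, 0.714, 0.7, -0.0]
ft_force: [-0.7, -1.4, 0.2]
opening: 0.0751
grasp_force: 0.0
```

>>> jog_arm --pt "0 0 0 0.175" --pt "0 0 0 0.171" --pt "0 0 0 0" --pt "0 0 0 0" --pt "0 0 0 0"

```text
time: 7.65
ee_pos: [0.6171, 0.0511, 0.2112]
orientation: [-0.0, 0.822, 0.57, -0.0]
ft_force: [-0.8, -0.2, -0.5]
opening: 0.0751
grasp_force: 0.0
```

```bash
python3 -c "
from h import *
print(read_state()['ee_pos'],read_state()['q'])
rows(vis(0.007,.10,.095),YAW-np.pi/2,1)
save('wrist','wrist2')"
```

```text
[0.617108   0.05109705 0.21123691] [-3.65409899e-02  4.76790500e-01 -5.20803821e-02  1.04198744e+00
  2.64476523e-05  1.89289558e+00]
[0.01, 0.04, 11.62, -0.0]
```

View pics/wrist2.png

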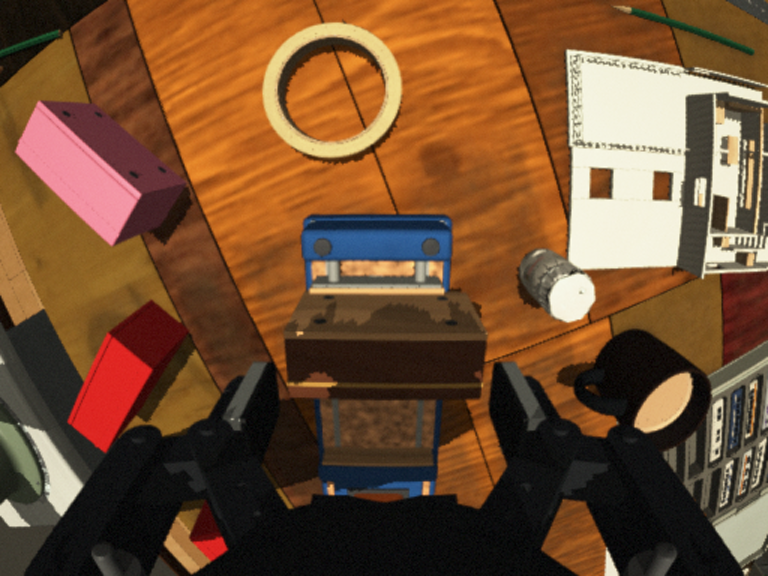

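The wrist image shows the plinth's top pale edge at row 333 (columns 285–487). The face plate is at row ~290, close to the plinth's foot, and the glue bottle's top is at (572,297). I'll check those points in the vise frame.

Run:
```python
from h import *
f=np.load('fit.npy')
def inv(X):
    d=X[:2]-f[:2];c,s=np.cos(f[2]),np.sin(f[2]);return np.round([c*d[0]+s*d[1],-s*d[0]+c*d[1]],4)
for n,u,v,z in[('pl edge L',285,333,.106),('R',487,333,.106),('bottle',572,297,.072),('plate',375,291,.054),('pl foot',375,296,.05),('fj front',375,259,.058),('jaw top',378,490,.0585)]:
    print(n,inv(atz('wrist2',u/1.5,v/1.5,z)))
```

```text
pl edge L [-0.0505  0.0744]
R [0.0671 0.0744]
bottle [0.1342 0.0843]
plate [0.0011 0.0826]
pl foot [0.001  0.0777]
fj front [0.0012 0.106 ]
jaw top [ 0.0022 -0.0944]
```

>>> jog_arm --pt "0 0 4 0" --pt "0 0 4 0" --pt "0 0 3 0" --pt "0 0 0.6 0" --pt "0 0 0 0"

```text
time: 8.32
ee_pos: [0.6174, 0.0511, 0.0957]
orientation: [0.0, 0.822, 0.569, 0.0]
ft_force: [-0.2, 0.3, 0.2]
opening: 0.0749
grasp_force: 0.0
```

>>> jog_arm --pt "-0.5 0 0 0" --pt "-0.5 0 0 0" --pt "-0.4 0 0 0" --pt "-0.3 0 0 0" --pt "-0.3 0 0 0"

```text
time: 8.95
ee_pos: [0.6104, 0.0323, 0.0956]
orientation: [0.0, 0.822, 0.569, 0.0]
ft_force: [0.6, 1.8, 1.0]
opening: 0.0747
grasp_force: 0.9
```

>>> jog_arm --pt "-0.3 0 0 0" --pt "-0.3 0 0 0" --pt "-0.3 0 0 0" --pt "-0.3 0 0 0" --pt "-0.3 0 0 0"

```text
time: 9.57
ee_pos: [0.6046, 0.018, 0.0952]
orientation: [0.0, 0.822, 0.569, -0.0]
ft_force: [0.5, 0.1, 1.3]
opening: 0.0751
grasp_force: 0.6
```

Run:
```python
from h import *
print(read_state()['ft_force'])
save('scene','scene2',5,(195,120,345,240))
```

```text
[0.45944444 0.13931597 1.28600627]
```

View pics/scene2.png

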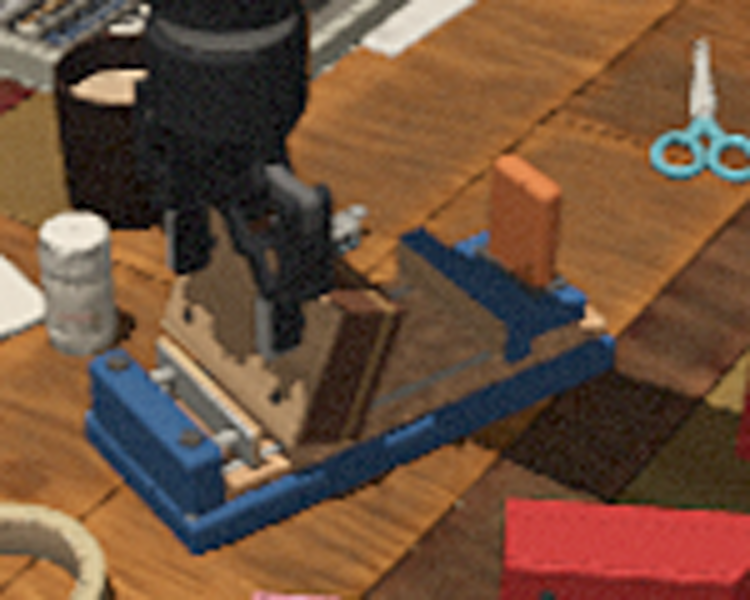

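The plinth is tilting about its lower edge without sliding, and the finger tip at (280,350) is on its pale face. I'll keep pushing.

>>> jog_arm --pt "-0.3 0 0 0" --pt "-0.3 0 0 0" --pt "-0.4 0 0 0" --pt "-0.4 0 0 0" --pt "-0.4 0 0 0"

```text
time: 10.25
ee_pos: [0.5982, 0.0011, 0.0952]
orientation: [-0.0, 0.822, 0.569, -0.0]
ft_force: [-0.2, -0.6, -0.0]
opening: 0.0752
grasp_force: 0.0
```

>>> jog_arm --pt "-0.3 0 0 0" --pt "-0.3 0 0 0" --pt "0 0 0 0" --pt "0 0 0 0" --pt "0 0 0 0"

```text
time: 10.88
ee_pos: [0.5964, -0.004, 0.0953]
orientation: [-0.0, 0.822, 0.569, 0.0]
ft_force: [-0.1, 0.1, 0.7]
opening: 0.0748
grasp_force: 0.0
```

Run:
```python
from h import *
print(read_state()['ft_force'])
save('scene','scene3',5,(195,120,345,240))
```

```text
[-0.11705751  0.06970828  0.70680722]
```

View pics/scene3.png

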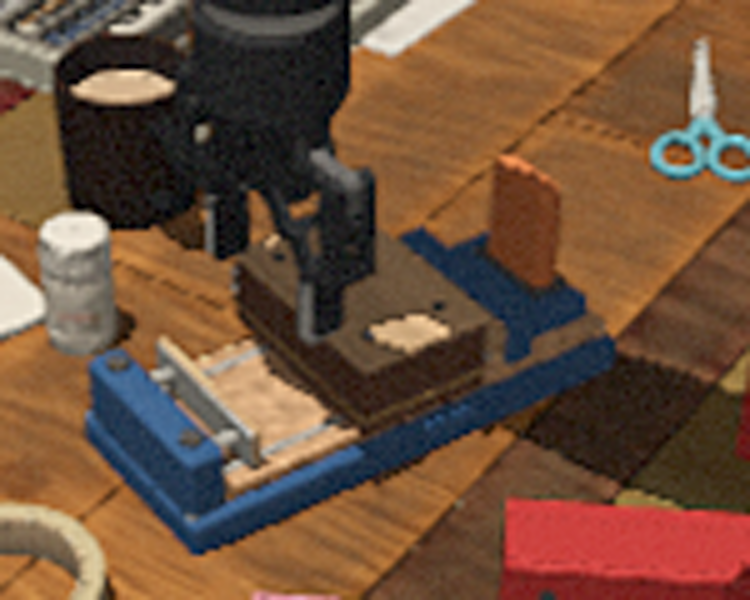

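The plinth lies flat with its pale face up, and the jaw is open. Next I'll lift, close the fingers and go behind the tab.

>>> jog_arm --pt "0 0 -4 0" --pt "0 0 -4 0" --pt "-4 -0.7 0 0" --pt "-5 0 0 0" --pt "-5 0 0 0"

```text
time: 11.55
ee_pos: [0.54, -0.1336, 0.1756]
orientation: [0.0, 0.822, 0.57, 0.0]
ft_force: [0.1, -0.4, 0.3]
opening: 0.0747
grasp_force: 0.0
```

>>> jog_arm --pt "-5 0 0 0" --pt "-1 0 0 0" --pt "0 0 0 0" --pt "0 0 0 0" --pt "0 0 0 0" --hand 0

```text
time: 12.18
ee_pos: [0.5198, -0.1877, 0.1752]
orientation: [-0.0, 0.822, 0.57, 0.0]
ft_force: [-0.5, 0.9, -0.6]
opening: 0.0
grasp_force: 0.0
```

Run:
```python
from h import *
print(read_state()['ee_pos'],read_state()['opening'])
rows(vis(0,-.157,.085),YAW-np.pi/2,1)
save('wrist','wrist3')
```

```text
[ 0.51975535 -0.18767915  0.17524023] 1.3142853254689589e-05
[0.08, 0.07, 9.02, 0.0]
```

View pics/wrist3.png

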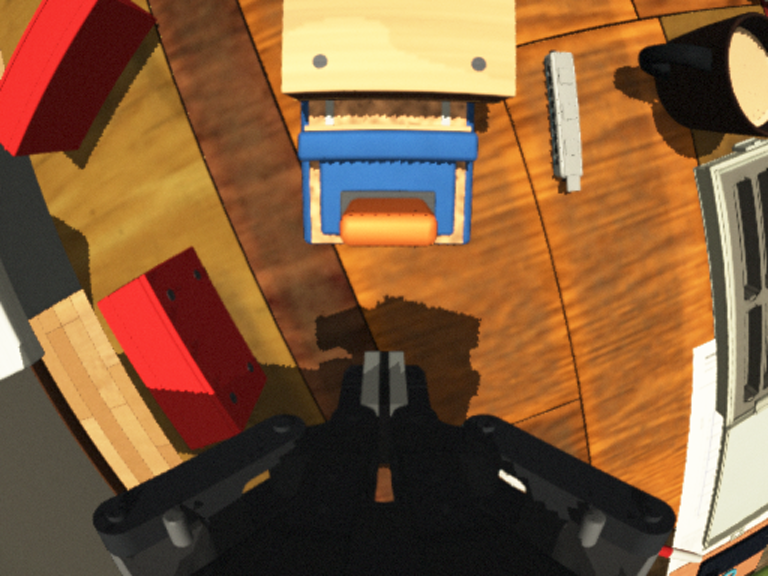

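The tab's rear edge is at row 245, ahead of the closed fingers. Descending, then pushing.

>>> jog_arm --pt "0 0 4 0" --pt "0 0 4 0" --pt "0 0 1 0" --pt "0 0 0 0" --pt "1 0 0 0"

```text
time: 12.85
ee_pos: [0.5241, -0.1801, 0.0868]
orientation: [0.001, 0.823, 0.569, 0.001]
ft_force: [-0.2, 1.0, 0.3]
opening: -0.0
grasp_force: 0.0
```

>>> jog_arm --pt "0.6 0 0 0" --pt "0.6 0 0 0" --pt "0.6 0 0 0" --pt "0.6 0 0 0" --pt "0.6 0 0 0"

```text
time: 13.48
ee_pos: [0.5338, -0.1516, 0.0856]
orientation: [0.001, 0.822, 0.569, -0.0]
ft_force: [-1.0, -3.3, 1.6]
opening: 0.0003
grasp_force: 1.7
```

>>> jog_arm --pt "0.6 0 0 0" --pt "0.6 0 0 0" --pt "0.6 0 0 0" --pt "0.4 0 0 0" --pt "0.4 0 0 0"

```text
time: 14.1
ee_pos: [0.5429, -0.1274, 0.0856]
orientation: [0.001, 0.822, 0.569, -0.0]
ft_force: [-0.7, -5.7, 3.7]
opening: 0.0002
grasp_force: 2.6
```

>>> jog_arm --pt "0.3 0 0 0" --pt "0.3 0 0 0" --pt "0.3 0 0 0" --pt "0.2 0 0 0" --pt "0.2 0 0 0"

```text
time: 14.72
ee_pos: [0.5475, -0.115, 0.0854]
orientation: [0.0, 0.822, 0.569, 0.0]
ft_force: [-1.2, -5.3, 3.2]
opening: 0.0
grasp_force: 2.3
```

Run:
```python
from h import *
s=read_state();f=np.load('fit.npy');d=s['ee_pos'][:2]-f[:2];print('vise y',-np.sin(f[2])*d[0]+np.cos(f[2])*d[1],s['ft_force'])
save('scene','scene4',5,(195,120,345,240))
```

```text
vise y -0.07999289390218833 [-1.15871088 -5.3378973   3.22085808]
```

View pics/scene4.png

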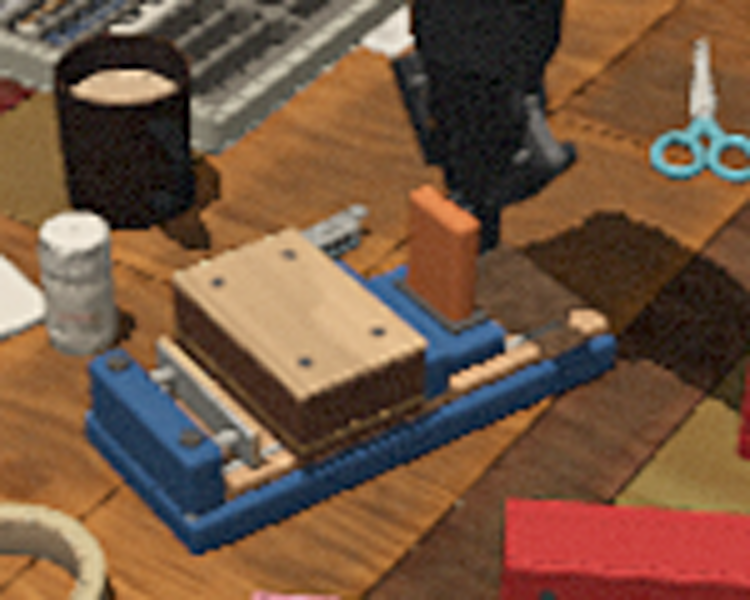

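The plinth is flat and square, the jaw is on it, and a ~10 mm gap to the face plate remains. I'll push on slowly.

>>> jog_arm --pt "0.15 0 0 0" --pt "0.15 0 0 0" --pt "0.15 0 0 0" --pt "0.15 0 0 0" --pt "0.1 0 0 0"

```text
time: 15.4
ee_pos: [0.5498, -0.1086, 0.0853]
orientation: [0.0, 0.822, 0.569, -0.0]
ft_force: [1.0, -5.5, 2.7]
opening: -0.0002
grasp_force: 2.4
```

>>> jog_arm --pt "0.08 0 0 0" --pt "0.08 0 0 0" --pt "0.08 0 0 0" --pt "0.08 0 0 0" --pt "0.08 0 0 0"

```text
time: 16.02
ee_pos: [0.5512, -0.1048, 0.0853]
orientation: [0.0, 0.822, 0.569, -0.0]
ft_force: [0.3, -5.5, 3.4]
opening: -0.0002
grasp_force: 2.4
```

>>> jog_arm --pt "0.06 0 0 0" --pt "0.06 0 0 0" --pt "0.06 0 0 0" --pt "0.06 0 0 0" --pt "0.06 0 0 0"

```text
time: 16.65
ee_pos: [0.5522, -0.1021, 0.0853]
orientation: [0.0, 0.822, 0.569, -0.0]
ft_force: [0.2, -5.8, 3.2]
opening: -0.0002
grasp_force: 2.4
```

>>> jog_arm --pt "0.06 0 0 0" --pt "0.06 0 0 0" --pt "0.06 0 0 0" --pt "0.06 0 0 0" --pt "0.06 0 0 0"

```text
time: 17.27
ee_pos: [0.5533, -0.0993, 0.0853]
orientation: [0.0, 0.822, 0.569, -0.0]
ft_force: [0.3, -7.1, 2.4]
opening: -0.0003
grasp_force: 3.3
```

>>> jog_arm --pt "0.05 0 0 0" --pt "0.05 0 0 0" --pt "0.05 0 0 0" --pt "0 0 0 0" --pt "0 0 0 0"

```text
time: 17.9
ee_pos: [0.5533, -0.0993, 0.0853]
orientation: [0.001, 0.823, 0.569, -0.001]
ft_force: [-0.6, -9.8, 3.2]
opening: 0.0002
grasp_force: 4.7
```

>>> jog_arm --pt "0.06 0 0 0" --pt "0.06 0 0 0" --pt "0.06 0 0 0" --pt "0 0 0 0" --pt "0 0 0 0"

```text
time: 18.52
ee_pos: [0.5533, -0.0993, 0.0854]
orientation: [0.002, 0.823, 0.568, -0.003]
ft_force: [-3.6, -14.6, 4.1]
opening: -0.0002
grasp_force: 7.5
```

>>> jog_arm --pt "0.06 0 0 0" --pt "0.06 0 0 0" --pt "0.06 0 0 0" --pt "0 0 0 0" --pt "0 0 0 0"

```text
time: 19.15
ee_pos: [0.5533, -0.0993, 0.0854]
orientation: [0.003, 0.823, 0.568, -0.005]
ft_force: [-5.6, -19.8, 5.5]
opening: 0.0
grasp_force: 10.2
```

>>> jog_arm --pt "0.06 0 0 0" --pt "0 0 0 0" --pt "0 0 0 0" --pt "-0.2 0 0 0" --pt "-0.3 0 0 0"

```text
time: 19.77
ee_pos: [0.5531, -0.0993, 0.0852]
orientation: [0.0, 0.823, 0.569, -0.0]
ft_force: [0.3, -1.7, 0.4]
opening: 0.0002
grasp_force: 0.8
```

>>> jog_arm --pt "-0.5 0 0 0" --pt "-1 0 0 0" --pt "-2 0 0 0" --pt "0 0 -4 0" --pt "0 0 -4 0"

```text
time: 20.4
ee_pos: [0.5399, -0.132, 0.1655]
orientation: [-0.001, 0.823, 0.569, -0.0]
ft_force: [1.3, -0.0, 0.1]
opening: -0.0002
grasp_force: 0.0
```

Run:
```python
from h import *
print(read_state()['ft_force'])
save('wrist','wrist5')
```

```text
[ 1.34754949 -0.02310421  0.12612171]
```

View pics/wrist5.png

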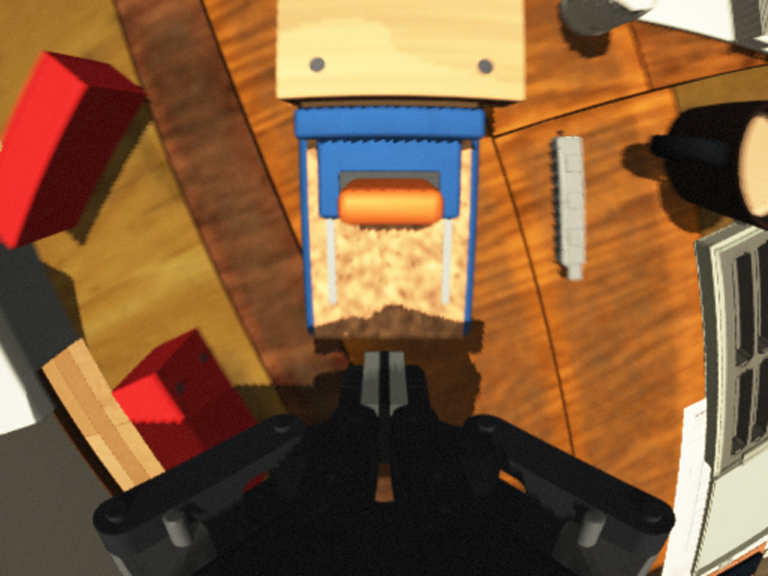

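The plinth sits square against the jaw, pale face up. Its near edge is at rows 97–101, parallel to the jaw plate, and the gripper is clear.

```bash
python3 -c "
from workcell import *
print(sign_off())"
```

```text
the job is handed in; nothing more can be done
None
```

I rolled the plinth onto its dark face, clamped it pale face up with about 20 N at the wrist, let go and handed the job in at about 20 s of the 64 s; the sign-off returned no verdict.

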